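# Spin the index wheel and brake it on its mark

### The arm

A 6-joint arm with a two-finger parallel gripper is mounted at the origin on a cart in front of the work surface, level with it; the furniture and walls round the work are solid. World frame = base frame: x ahead of the robot, y to its left, z up, the work surface at z = 0. Lengths are in mm, angles in rad, forces in N, time in s.
With the tool pointing down it reaches from about 275 to 725 mm from the base axis. Payload 15.9 kg.
Tool frame: the origin (TCP) lies at the very end of the fingers, on their centre line; the grasp point (between the pads) lies 19 mm behind it; z points along the fingers, y is the line along which they close (so a half turn about z gives the same grasp; the last joint's range is limited). The gripper opens to 85 mm and grips with 20 to 120 N. Pads are 22 mm wide; open, the fingers measure 114 mm over their backs; the gripper's body (76 mm by 85 mm) begins 54 mm behind the grasp point. The pads swing forward as they close: fully open they stand 13 mm farther back than shut.
Start: joints at [1.245, 0.213, -0.034, 1.323, 0, 1.571], TCP at [160.027, 473.684, 231.306] pointing down, gripper open.
Joint ranges: [-2.98, 2.98], [-0.74, 1.72], [-1.14, 1.35], [-2.1, 2.04], [-1.57, 1.44], [-3.14, 3.14]. Speed limits (rad/s): [1.89, 1.89, 2.39, 2.57, 3.14, 3.14].

### API

Orientations are given as a rotation vector (axis times angle).
In Python, from station import robot gives the robot as it stands.
- The arm moves only by the shell command python3 -m inch 'ROWS' [OPENING] [FORCE]. ROWS is JSON, one flat list of numbers, 6 for each row, row after row: the shift along the tool's x, y, z scaled (see below), then the turn, a rotation vector about the tool's x, y, z scaled (see below). A call has 1 to 10 rows; each row shifts and turns the commanded pose from where the row before left it, along the tool's axes as they then stand; what a row does not reach is not made up. The controller multiplies each number of a shift by 0.3 m and each number of a turn by 10 degrees. A row lasts 1/8 s, in which the tool goes at most 62.5 mm and 10.7 degrees, less where a joint would pass 70% of its speed; a pose out of reach is approached as far as the arm can. A call with a number of a shift or a turn outside -1 to 1 is refused whole. A call with a gripper value outside its range is refused whole. OPENING is the opening, from -1 (shut) to 1 (fully open), set as the call begins (- or left out, the last holds). The fingers move at their own pace and stop on an object; FORCE is the grip in N (left out, the last holds). Time passes only in rows, so rows that do not move let the fingers close. It gives the time, the measured TCP pose, the force, the opening and the grip force at its end, in the units of the state.
- robot.state(): the state, without advancing time (a new reading comes with each control period).
- robot.camera(name): name is "side" or "top" or "wrist"; returns a dict with "pixels" (400x640x3 uint8, red, green, blue), "mtx" (3x3 intrinsics, pixels), "D" ([k1, k2, p1, p2, k3] as OpenCV has them; the pictures are not rectified), "R" (3x3) and "t" (3): a world point X has camera coordinates R X + t; the wrist camera has in their place "mount" (4x4, takes a point from camera to tool coordinates, whose origin is the TCP and whose axes are the flange's). Camera axes: x right, y down, z forward; pixel columns grow to the right and rows downward; lengths in mm; the calibration is good to about 2 mm. A picture is of the moment at which its call begins: read the wrist's pose just before it. There is no depth.
- robot.close_job(): hands the job in; it is judged then, once.
The state is a dict: "t": time; "joint_positions": joint angles; "joint_vel": joint speeds; "effort": joint torques, N m; "eef_pos": TCP position; "tcp_rot": TCP orientation; "wrist_force": force on the tool from outside, world axes, zero at the start; "moment": the same for the moment, N m; "opening": finger opening in mm; "gripper_force": force on a finger pad.
Only numpy, scipy, OpenCV 4.12 (cv2) and the standard library are available. Lean on these libraries where they do the work, as an engineer would, in place of code of your own. Each camera call takes 0.05 s, during which the arm holds its last target. There are 200 camera calls.

### The job

Check the bench index wheel: flick it with the fingertips, at one of its pins say, so that it spins freely counter-clockwise seen from above (as its white arrow shows), and let it run untouched for at least one full turn. Then, while it is still turning, brake it by pressing a fingertip down on its bare outer face just as the red mark comes round, so that it stops with the yellow pointer pointing at the red mark; do not stop it elsewhere and push it on, let it run down by itself, pinch it, or press so hard that its sprung spindle bottoms. Finish while still holding the wheel there with the fingertip, with nothing else on the bench disturbed.

Things in the scene. Friction and masses are not known exactly. Their poses are not given: they have to be found in the camera images.
- stand: Fixed grey index stand that carries the wheel. Origin: centre of its underside, on the bench, on the wheel's vertical axis; +x points to the yellow pointer. The pointer's upright, 24 mm wide, stands 104 to 130 mm from the axis, 72 mm high: 7 mm above the wheel's face.
- wheel_centre (a point): Centre of the wheel's face, 65 mm above the bench. The wheel is a blue-painted disc of radius 100 mm, 10 mm thick, with a hub of radius 20 mm that rises 8 mm (cap 11 mm). Outside 55 mm from the axis the face is bare: brake there.
- pin (a point): Top of one of the wheel's four black upright pins, the one 45 degrees counter-clockwise of the red mark. The others are at 135, 225 and 315 degrees. Pins are 10 mm across, 25 mm tall above the face, 45 mm from the axis.
- mark (a point): Centre of the red mark, a painted sector on the wheel's face from 60 to 98 mm from the axis, 0.25 rad to each side; this point is 80 mm from the axis, at face height.
- pointer_tip (a point): Tip of the yellow pointer on the stand, beside the rim, 104 mm from the axis and 70 mm above the bench.
- wheel (a joint): Wheel angle, rad, counter-clockwise positive from above, counted on over turns: the red mark's direction less the stand's +x. Mark on pointer at each multiple of 6.283; starts at 0.9 to 4.4. Inertia about 0.002 kg m2, light bearing: at 4 rad/s it loses about 0.45 rad/s each second, at 1 rad/s 0.15. A few newtons on the face stop it in a few hundredths of a second.
- wheel_press (a joint): How far the sprung spindle with the wheel is pressed down, m: 0 raised, 0.008 at its bottom stop. It takes about 1.6 N to start and 1.5 N more for each mm, so 4 mm is about 7.5 N.
- winding_core: Loose black winding core standing upright, 62 mm across, 97 mm high; origin under its centre. Leave alone.
- toothed_disc: Loose black toothed disc lying flat, 68 mm across, 9 mm thick; origin under its centre. Leave alone.
- bolt: Loose steel bolt standing on its head, 28 mm across, 62 mm high; origin under its centre. Leave alone.
- vee_block: Loose steel V-block, 50x40x36 mm; origin under its centre. Leave alone.

How it is judged (in metres and radians):
On the way:
1. the wheel, spinning counter-clockwise and untouched, carries the mark past the pointer once (value of joint wheel above 6.68319 rad and velocity of joint wheel above 0.5 rad/s and contact force between the fingers and stand below 0.1 N), for 0.1 s.
At the end, for the whole second after the job is handed in: The wheel stands still with the pointer within the red mark (0.25 rad either side of its centre) on the mark's second or a later pass, a fingertip holds it pressed down by at least 0.5 mm with more than 1 N, and the core, disc, bolt and V-block are within 15 mm of where they stood ((value of joint wheel between 12.3164 and 12.8164 rad or value of joint wheel between 18.5996 and 19.0996 rad or value of joint wheel between 24.8827 and 25.3827 rad or value of joint wheel between 31.1659 and 31.6659 rad or value of joint wheel between 37.4491 and 37.9491 rad or value of joint wheel between 43.7323 and 44.2323 rad or value of joint wheel between 50.0155 and 50.5155 rad or value of joint wheel between 56.2987 and 56.7987 rad or value of joint wheel between 62.5819 and 63.0819 rad or value of joint wheel between 68.865 and 69.365 rad or value of joint wheel between 75.1482 and 75.6482 rad or value of joint wheel between 81.4314 and 81.9314 rad or value of joint wheel between 87.7146 and 88.2146 rad or value of joint wheel between 93.9978 and 94.4978 rad or value of joint wheel between 100.281 and 100.781 rad or value of joint wheel between 106.564 and 107.064 rad or value of joint wheel between 112.847 and 113.347 rad or value of joint wheel between 119.131 and 119.631 rad or value of joint wheel between 125.414 and 125.914 rad) and velocity of joint wheel between -0.05 and 0.05 rad/s and value of joint wheel_press above 0.0005 m and contact force between the fingers and stand above 1 N and distance of each of winding_core, toothed_disc, bolt, vee_block from where it was at the start of the episode below 0.015 m); the arm keeps its last pose, push and grip.
It fails at once if the wheel is touched on the free turn between the mark's first and second pass of the pointer (from 0.6 rad after to 0.6 rad before) (value of joint wheel between 6.88319 and 11.9664 rad and contact force between the fingers and stand above 0.2 N).
It fails at once if after the mark's first pass the wheel comes to rest with the pointer off the red mark, or runs down to rest by itself, untouched (value of joint wheel above 6.58319 rad and velocity of joint wheel between -0.05 and 0.05 rad/s and (not (value of joint wheel between 12.3164 and 12.8164 rad or value of joint wheel between 18.5996 and 19.0996 rad or value of joint wheel between 24.8827 and 25.3827 rad or value of joint wheel between 31.1659 and 31.6659 rad or value of joint wheel between 37.4491 and 37.9491 rad or value of joint wheel between 43.7323 and 44.2323 rad or value of joint wheel between 50.0155 and 50.5155 rad or value of joint wheel between 56.2987 and 56.7987 rad or value of joint wheel between 62.5819 and 63.0819 rad or value of joint wheel between 68.865 and 69.365 rad or value of joint wheel between 75.1482 and 75.6482 rad or value of joint wheel between 81.4314 and 81.9314 rad or value of joint wheel between 87.7146 and 88.2146 rad or value of joint wheel between 93.9978 and 94.4978 rad or value of joint wheel between 100.281 and 100.781 rad or value of joint wheel between 106.564 and 107.064 rad or value of joint wheel between 112.847 and 113.347 rad or value of joint wheel between 119.131 and 119.631 rad or value of joint wheel between 125.414 and 125.914 rad) or contact force between the fingers and stand below 0.1 N)).
It fails at once if the wheel is pressed down to its bottom stop (value of joint wheel_press above 0.0075 m).
It fails at once if the wheel or stand is pinched or struck with more than 35 N (contact force between the fingers and stand above 35 N).
It fails at once if the core, disc, bolt or V-block is pushed or lifted by more than 15 mm (distance of any of winding_core, toothed_disc, bolt, vee_block from where it was at the start of the episode above 0.015 m).
It also fails if it takes over 51 s, if anything falls off the work surface, if the arm or the gripper's body presses on something with over 40 N, if the wrist force passes 120 N, or if a joint passes its speed limit or range.

## Working session

There is one attempt and no reset: what is moved stays moved. The work goes in short steps, Python scripts to look and compute and a shell command to move; the robot and the scene stay as the last step left them, time stands still between calls to the robot, and variables do not carry over. Pictures are saved under pics/ and viewed, at most 10 in all, crops included, and the job is handed in when it is done.

```bash
mkdir -p pics; ls
cat > h.py <<'E'
import numpy as np, cv2
from station import robot
def ray(c,uv):
    p=cv2.undistortPoints(np.array([[uv]],float),np.array(c['mtx']),np.array(c['D']))[0,0]
    R=np.array(c['R']);return -R.T@np.array(c['t']).ravel(), R.T@np.array([p[0],p[1],1])
def onz(c,uv,z):
    o,d=ray(c,uv);return o+d*(z-o[2])/d[2]
def proj(c,X):
    return cv2.projectPoints(np.array(X,float).reshape(-1,1,3),cv2.Rodrigues(np.array(c['R']))[0],np.array(c['t'],float).ravel(),np.array(c['mtx']),np.array(c['D']))[0][:,0]
E
python3 - <<'E'
from h import *
import pickle
for n in('top','side'):
    c=robot.camera(n);pickle.dump(c,open(n+'.pkl','wb'));cv2.imwrite(f'pics/{n}0.png',c['pixels'][:,:,::-1])
print(robot.state())
E
```

```text
pics
{'t': 0.1, 'joint_positions': array([ 1.24500905e+00,  2.13302696e-01, -3.49915769e-02,  1.32353748e+00,
       -3.22862983e-06,  1.57079777e+00]), 'joint_vel': array([-5.70688421e-05,  5.67026322e-04,  8.62322812e-04,  5.54630843e-04,
       -9.96810834e-04, -1.48415206e-04]), 'effort': array([-1.41539172e-04, -6.87248468e+01,  4.87804842e+01,  1.23606712e-02,
        8.77912407e-05,  4.32983398e-06]), 'eef_pos': array([159.9243222 , 473.39129968, 230.86968418]), 'tcp_rot': array([-5.09460761e-01, -3.09984137e+00,  1.60565010e-03]), 'wrist_force': array([-0.38083427, -0.53193291, -0.02081766]), 'moment': array([0.0173662 , 0.07605219, 0.04249637]), 'gripper_force': 0.0, 'opening': 85.35653343834807}
```

View pics/top0.png

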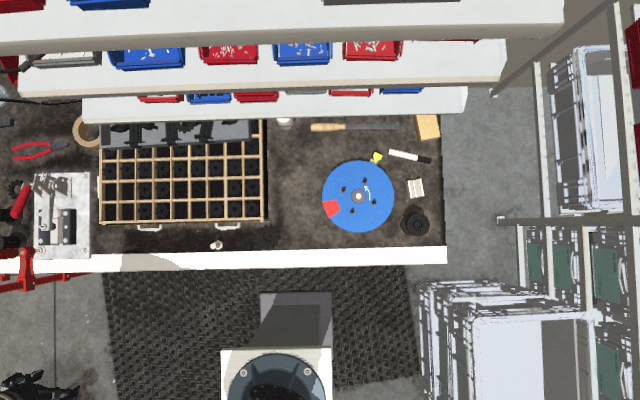

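View pics/side0.png

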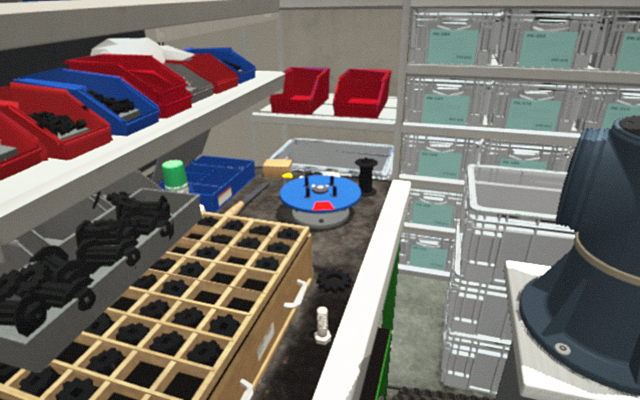

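Run:
```python
from h import *
import pickle
c=pickle.load(open('top.pkl','rb'))
im=c['pixels'][:,:,::-1]
cv2.imwrite('pics/crop.png',cv2.resize(im[110:270,300:460],None,fx=3.75,fy=3.75,interpolation=cv2.INTER_CUBIC))
print('base',proj(c,[[0,0,0],[160,474,231]]), 'cam',ray(c,(320,200))[0])
for uv,z in [((358,196),65),((331,208),65),((376,157),70),((216,245),0),((416,188),36),((412,228),97),((446,262),0),((100,222),60)]: print(uv,onz(c,uv,z).round(1))
hsv=cv2.cvtColor(im,cv2.COLOR_BGR2HSV)
m=cv2.inRange(hsv,(95,120,60),(125,255,255));m[:140]=0;m[:,:300]=0;m[:,400:]=0
r=cv2.inRange(hsv,(0,150,120),(8,255,255));r[:140]=0;r[:,:300]=0;r[:,400:]=0
k=np.argwhere((m|r)>0)[:,::-1]
h=cv2.convexHull(k.astype(np.int32));e=cv2.fitEllipse(h);print(e,onz(c,e[0],63).round(1))
W=np.array([onz(c,p[0].astype(float),65) for p in h])[:,:2]
A=np.c_[2*W,np.ones(len(W))];s=np.linalg.lstsq(A,(W**2).sum(1),rcond=None)[0];print('circ',s[:2],np.sqrt(s[2]+s[0]**2+s[1]**2))
rr=np.argwhere(r>0)[:,::-1].mean(0);print('mark',rr,onz(c,rr,65))
y=cv2.inRange(hsv,(22,150,150),(35,255,255));y[:140]=0;y[:,:340]=0;y[:,400:]=0
yy=np.argwhere(y>0)[:,::-1];print('ptr',yy.mean(0),onz(c,yy.mean(0),71))
```

```text
base [[276.53462846 401.67059895]
 [ 62.98304012 377.08062773]] cam [ 510.76118313 -147.07835729 1182.69957578]
(358, 196) [ 577.9 -243.9   65. ]
(331, 208) [ 546.9 -168.9   65. ]
(376, 157) [ 683.8 -296.4   70. ]
(216, 245) [450.2 166.2   0. ]
(416, 188) [ 598.  -410.8   36. ]
(412, 228) [ 487.1 -382.    97. ]
(446, 262) [ 384.5 -497.7    0. ]
(100, 222) [524.3 477.4  60. ]
((357.7426452636719, 195.99591064453125), (72.13395690917969, 72.39095306396484), 122.4793472290039) [ 578.1 -243.4   63. ]
circ [ 578.49234138 -243.23695306] 99.3315975496013
mark [330.55813953 207.4244186 ] [ 548.53276791 -167.72352177   65.        ]
ptr [375.88888889 153.66666667] [ 692.84928566 -296.25586011   71.        ]
```

View pics/crop.png

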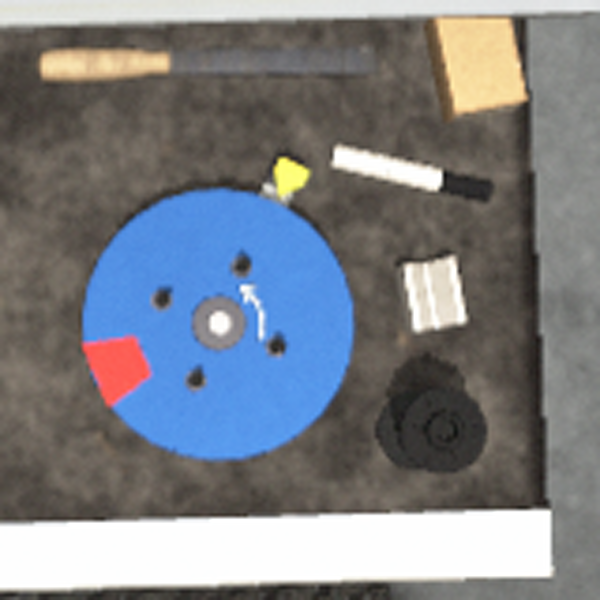

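The top crop shows the wheel centred at crop (218,323), the red mark at (118,370) and the yellow pointer at (290,178). The pins are at (195,378), (162,298), (241,265) and (277,346). That puts the wheel at about 2.4 rad. I'll move over it with the fingers shut.

```bash
python3 -m inch '[-0.12,-0.11,0,0,0,0,-0.12,-0.11,0,0,0,0,-0.12,-0.11,0,0,0,0,-0.12,-0.11,0,0,0,0,-0.12,-0.11,0,0,0,0,-0.12,-0.11,0,0,0,0,-0.12,-0.11,0,0,0,0,-0.12,-0.11,0,0,0,0]' -1 40
python3 -m inch '[-0.12,-0.11,0,0,0,0,-0.12,-0.11,0,0,0,0,-0.12,-0.11,0,0,0,0,-0.12,-0.11,0,0,0,0,-0.12,-0.11,0,0,0,0,-0.12,-0.11,0,0,0,0,-0.12,-0.11,0,0,0,0,-0.12,-0.08,0,0,0,0,0,0,0,0,0,0]'
cat >> h.py <<'E'
C=np.array([578.5,-243.2])
def togo(x,y,z):
    s=robot.state();R=cv2.Rodrigues(np.array(s['tcp_rot']))[0];T=np.array([[-.947,.32],[.32,.947]])
    w=np.r_[C+T.T@[x,y],z]; q=T@(s['eef_pos'][:2]-C)
    print('t',s['t'],'xy\'',q.round(1),'pos',s['eef_pos'].round(1),'togo/300',(R.T@(w-s['eef_pos'])/300).round(4),'tz',R[:,2].round(3),'j',s['joint_positions'].round(2),s['wrist_force'].round(1),s['opening'])
E
python3 -c "
from h import *
togo(44,27,74)
c=robot.camera('side');cv2.imwrite('pics/s1.png',cv2.resize(c['pixels'][100:280,200:440,::-1],None,fx=3,fy=3))"
```

```text
t: 1.1
eef_pos: [348.8, 129.9, 231.3]
tcp_rot: [0.509, 3.1, 0.0]
wrist_force: [0.3, 0.7, 0.4]
opening: 0.0
gripper_force: 0.0
t: 2.22
eef_pos: [540.3, -204.3, 229.8]
tcp_rot: [-0.513, -3.098, -0.0]
wrist_force: [0.7, 0.4, -0.2]
opening: -0.0
gripper_force: 0.0
t 2.225 xy' [48.6 24.6] pos [ 540.3 -204.3  229.8] togo/300 [-0.0164  0.0082  0.5194] tz [-0.002  0.    -1.   ] j [-0.36  0.38  0.19  1.38 -0.   -0.03] [ 0.7  0.4 -0.2] -0.03971825916323997
```

View pics/s1.png

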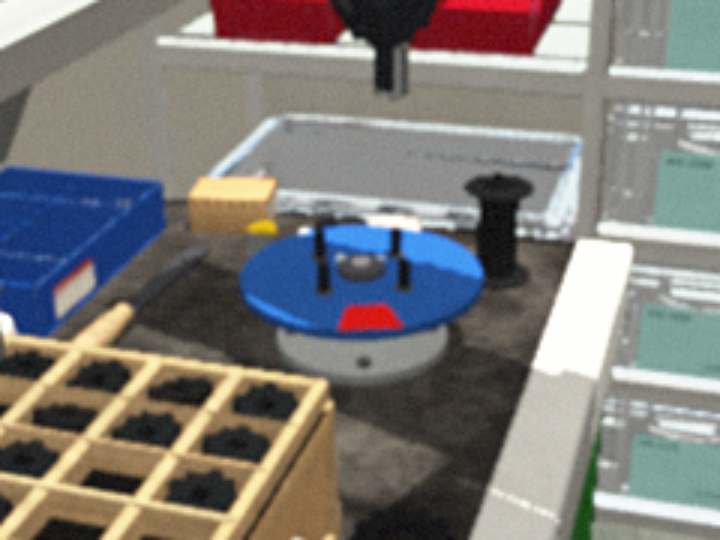

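The crop shows the shut fingers above the wheel at about (392,90), the mark facing the side camera at (370,317), and the rail and core well clear. Next I descend behind the near pin.

```bash
python3 -m inch '[-0.016,0.012,0.12,0,0,0,0,0,0.15,0,0,0,0,0,0.15,0,0,0,0,0,0.08,0,0,0,0,0,0.02,0,0,0,0,0,0,0,0,0]'
python3 -c "
from h import *
togo(44,27,74)
c=robot.camera('side');cv2.imwrite('pics/s2.png',cv2.resize(c['pixels'][120:240,240:400,::-1],None,fx=5,fy=5))"
```

```text
t: 3.02
eef_pos: [545.4, -200.1, 76.1]
tcp_rot: [0.509, 3.1, 0.0]
wrist_force: [0.2, -0.1, 0.9]
opening: -0.3
gripper_force: 0.0
t 3.025 xy' [45.1 30.2] pos [ 545.4 -200.1   76.1] togo/300 [-0.0039 -0.0107  0.0069] tz [ 0. -0. -1.] j [-0.35  0.45 -0.1   1.02  0.   -0.03] [ 0.2 -0.1  0.9] -0.2512808779752436
```

View pics/s2.png

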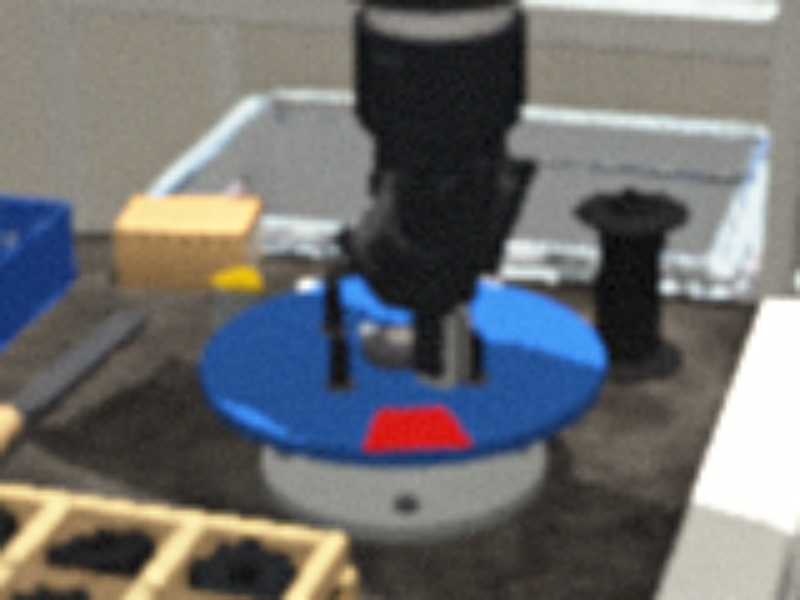

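The fingers are standing behind the near pin, at about (445,350), clear of the hub and the other pins. Now I flick and lift away.

```bash
python3 -m inch '[0,-0.017,0,0,0,0,0,-0.017,0,0,0,0,0,-0.027,0,0,0,0,0,-0.037,0,0,0,0,0,-0.047,0,0,0,0,0,-0.04,-0.18,0,0,0,0.05,0,-0.1,0,0,0,0.06,0.05,0,0,0,0,0,0.05,0,0,0,0]'
cat > obs.py <<'E'
from h import *
import sys
def ang(n):
    t=robot.state()['t'];c=robot.camera(n);im=np.ascontiguousarray(c['pixels'][:,:,::-1])
    h=cv2.cvtColor(im,cv2.COLOR_BGR2HSV);r=cv2.inRange(h,(0,150,90),(8,255,255))|cv2.inRange(h,(174,150,90),(180,255,255))
    m=np.zeros_like(r);a=np.linspace(0,6.28,60)
    rim=proj(c,np.c_[C[0]+99*np.cos(a),C[1]+99*np.sin(a),0*a+65]);cv2.fillPoly(m,[rim.astype(np.int32)],255)
    p=np.argwhere((r&m)>0)[:,::-1]
    if len(p)<15: print(n,t,'none',len(p));return c
    w=np.array([onz(c,q.astype(float),65)[:2] for q in p])-C
    k=w.mean(0);print(n,round(t,3),'theta',round((np.arctan2(k[1],k[0])+.445)%(2*np.pi),3),'n',len(p),'r',round(np.hypot(*k),1))
    return c
E
python3 - <<'E'
from obs import *
togo(77,5,76)
for i in range(3): c=ang('side');d=ang('top')
cv2.imwrite('pics/o1.png',np.vstack([cv2.resize(x['pixels'][a:a+110,b:b+200,::-1],None,fx=2.7,fy=2.7) for x,a,b in((c,130,230),(d,140,290))]))
E
```

```text
t: 4.2
eef_pos: [505.3, -214.2, 159.7]
tcp_rot: [0.511, 3.099, -0.0]
wrist_force: [0.8, -0.1, -0.1]
opening: -0.3
gripper_force: 0.0
t 4.2 xy' [78.6  4. ] pos [ 505.3 -214.2  159.7] togo/300 [-0.0054  0.0034  0.279 ] tz [ 0. -0. -1.] j [-0.4   0.34 -0.05  1.18 -0.   -0.07] [ 0.8 -0.1 -0.1] -0.3092448529061397
side 4.2 theta 4.699 n 87 r 83.9
top 4.25 none 0
side 4.3 theta 4.967 n 70 r 82.4
top 4.35 none 0
side 4.4 theta 5.252 n 78 r 80.7
top 4.45 theta 5.531 n 29 r 91.6
```

View pics/o1.png

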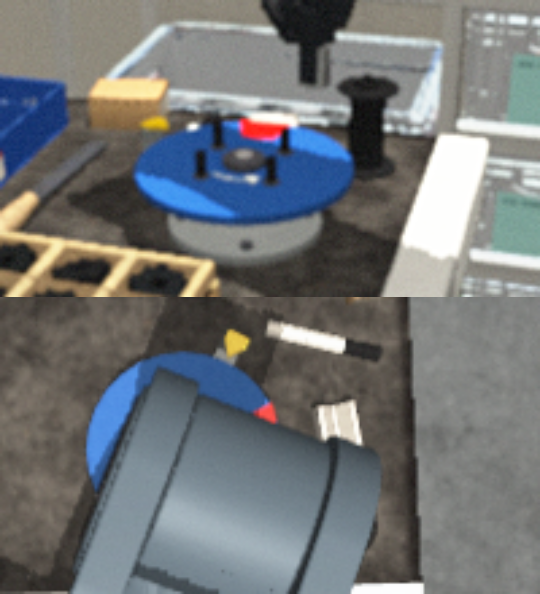

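The side crop shows the wheel spinning with the red mark at the back, at (262,130). The top view confirms the mark at (265,412), approaching the pointer. Speed is about 2.75 rad/s. Now I go to a hover over the bare near side and keep timing.

```bash
python3 -m inch '[-0.004,0.004,0.1,0,0,0,0,0,0.1,0,0,0,0,0,0.06,0,0,0,0,0,0.01,0,0,0,0,0,0,0,0,0]'
python3 - <<'E'
from obs import *
togo(77,5,62)
for i in range(6): c=ang('side')
E
```

```text
t: 5.12
eef_pos: [507.7, -213.6, 78.7]
tcp_rot: [0.51, 3.1, -0.0]
wrist_force: [-0.0, -0.3, 0.3]
opening: 0.0
gripper_force: 0.0
t 5.125 xy' [76.6  5.3] pos [ 507.7 -213.6   78.7] togo/300 [ 0.0013 -0.0011  0.0556] tz [ 0. -0. -1.] j [-0.4   0.39 -0.19  0.99 -0.   -0.07] [-0.  -0.3  0.3] 0.0052334502678067435
side 5.125 theta 0.812 n 100 r 83.1
side 5.175 theta 0.94 n 105 r 82.2
side 5.225 theta 1.061 n 100 r 82.1
side 5.275 theta 1.176 n 107 r 82.1
side 5.325 theta 1.302 n 108 r 81.4
side 5.375 theta 1.421 n 111 r 81.2
```

```bash
python3 -m inch '[0,0,0.01,0,0,0,0,0,0.013,0,0,0,0,0,0,0,0,0,0,0,0,0,0,0,0,0,0,0,0,0,0,0,0,0,0,0,0,0,0,0,0,0,0,0,0,0,0,0,0,0,0,0,0,0,0,0,0,0,0,0]' >/dev/null
python3 - <<'E'
from obs import *
togo(77,5,62)
for i in range(2): c=ang('side')
E
python3 -m inch '[0,0,0,0,0,0,0,0,0,0,0,0,0,0,0,0,0,0,0,0,0,0,0,0,0,0,0,0,0,0,0,0,0,0,0,0,0,0,0,0,0,0,0,0,0,0,0,0,0,0,0,0,0,0,0,0,0,0,0,0]' >/dev/null
python3 - <<'E'
from obs import *
for i in range(8): c=ang('side')
E
```

```text
t 6.675 xy' [76.9  5.5] pos [ 507.4 -213.3   71.4] togo/300 [ 0.0002 -0.0018  0.0313] tz [ 0.  0. -1.] j [-0.4   0.4  -0.2   0.98  0.   -0.07] [-0.  -0.6 -0.3] -0.1712328617235765
side 6.675 theta 4.236 n 52 r 89.8
side 6.725 theta 4.314 n 33 r 92.0
side 8.025 theta 0.395 n 99 r 82.5
side 8.075 theta 0.474 n 100 r 82.9
side 8.125 theta 0.54 n 99 r 83.0
side 8.175 theta 0.615 n 100 r 82.3
side 8.225 theta 0.697 n 97 r 82.8
side 8.275 theta 0.773 n 103 r 82.6
side 8.325 theta 0.856 n 101 r 82.3
side 8.375 theta 0.931 n 102 r 82.5
```

```bash
python3 -m inch '[0,0,0,0,0,0,0,0,0,0,0,0,0,0,0,0,0,0,0,0,0,0,0,0,0,0,0,0,0,0,0,0,0,0,0,0,0,0,0,0,0,0,0,0,0,0,0,0,0,0,0,0,0,0,0,0,0,0,0,0]' >/dev/null
python3 -m inch '[0,0,0,0,0,0,0,0,0,0,0,0,0,0,0,0,0,0,0,0,0,0,0,0,0,0,0,0,0,0,0,0,0,0,0,0,0,0,0,0,0,0,0,0,0,0,0,0,0,0,0,0,0,0,0,0,0,0,0,0]' >/dev/null
python3 - <<'E'
from obs import *
for i in range(12): c=ang('side')
E
```

```text
side 10.925 theta 4.152 n 64 r 88.7
side 10.975 theta 4.177 n 69 r 88.7
side 11.025 theta 4.216 n 58 r 89.4
side 11.075 theta 4.251 n 48 r 90.3
side 11.125 theta 4.284 n 41 r 91.0
side 11.175 theta 4.318 n 32 r 92.3
side 11.225 theta 4.347 n 25 r 92.9
side 11.275 theta 4.37 n 20 r 93.7
side 11.325 theta 4.393 n 15 r 95.1
side 11.375 none 9
side 11.425 none 5
side 11.475 none 3
```

```bash
python3 -m inch '[0,0,0,0,0,0,0,0,0,0,0,0,0,0,0,0,0,0,0,0,0,0,0,0,0,0,0,0,0,0]' >/dev/null
python3 - <<'E'
from obs import *
for i in range(6): c=ang('side')
c=ang('top')
togo(77,5,62)
E
```

```text
side 12.15 theta 5.297 n 65 r 79.9
side 12.2 theta 5.322 n 71 r 80.6
side 12.25 theta 5.361 n 79 r 81.4
side 12.3 theta 5.389 n 85 r 82.2
side 12.35 theta 5.426 n 88 r 82.8
side 12.4 theta 5.457 n 90 r 83.8
top 12.45 theta 5.48 n 170 r 81.7
t 12.5 xy' [76.9  5.5] pos [ 507.4 -213.3   71.4] togo/300 [ 0.0002 -0.0018  0.0314] tz [-0.  0. -1.] j [-0.4   0.4  -0.2   0.98  0.   -0.07] [ 0.7 -1.  -0.7] -0.08212723829920499
```

```bash
python3 -m inch '[0,0,0,0,0,0,0,0,0,0,0,0,0,0,0,0,0,0,0,0,0,0,0,0,0,0,0,0,0,0,0,0,0,0,0,0]' >/dev/null
python3 - <<'E'
from obs import *
for i in range(2): c=ang('top');c=ang('side')
E
```

```text
top 13.25 theta 6.015 n 193 r 80.9
side 13.3 theta 6.035 n 76 r 84.2
top 13.35 theta 6.076 n 196 r 81.0
side 13.4 theta 6.116 n 74 r 84.7
```

```bash
python3 -m inch '[0,0,0.019,0,0,0,0,0,0.012,0,0,0,0,0,0,0,0,0,0,0,0,0,0,0]'
python3 - <<'E'
from obs import *
togo(77,5,62)
for i in range(3): c=ang('top')
ang('side');togo(77,5,62)
cv2.imwrite('pics/e.png',cv2.resize(c['pixels'][130:250,280:440,::-1],None,fx=4,fy=4))
E
```

```text
t: 13.95
eef_pos: [507.4, -213.3, 62.2]
tcp_rot: [0.509, 3.1, -0.0]
wrist_force: [-1.8, 0.1, 5.5]
opening: 0.0
gripper_force: 2.4
t 13.95 xy' [76.9  5.5] pos [ 507.4 -213.3   62.2] togo/300 [ 0.0003 -0.0018  0.0008] tz [ 0. -0. -1.] j [-0.4   0.4  -0.21  0.96 -0.   -0.07] [-1.8  0.1  5.5] 0.010236137250286432
top 13.95 theta 6.23 n 198 r 80.3
top 14.0 theta 6.23 n 198 r 80.3
top 14.05 theta 6.23 n 198 r 80.3
side 14.1 theta 6.278 n 80 r 81.7
t 14.15 xy' [76.9  5.5] pos [ 507.4 -213.3   62.2] togo/300 [ 0.0003 -0.0018  0.0008] tz [ 0. -0. -1.] j [-0.4   0.4  -0.21  0.96 -0.   -0.07] [-1.2  0.2  4.1] 0.031496971998910744
```

View pics/e.png

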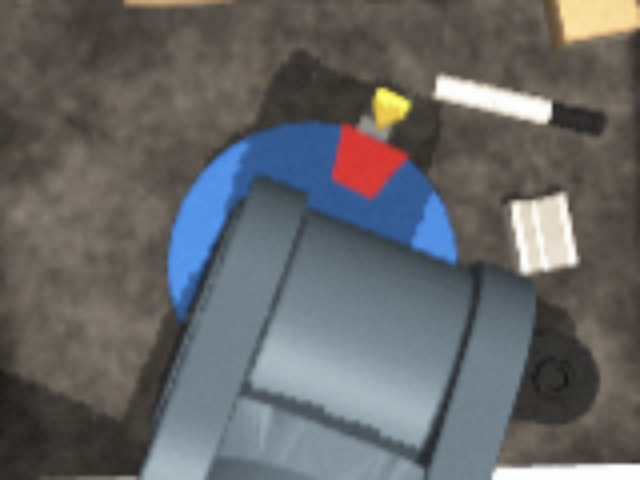

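The picture shows the wheel at rest with the pointer at (385,110), in line with the red mark at (368,162). The press is about 3 mm at about 5 N, so I'm handing it in.

```bash
python3 -c "
from station import robot
print(robot.close_job())"
```

```text
the job is handed in; nothing more can be done
None
```

The wheel was flicked counter-clockwise, ran untouched past the pointer twice, and was braked by a fingertip on the third pass; the job is handed in with the red mark on the pointer to within about 0.05 rad, held about 3 mm down at roughly 5 N (no verdict was returned).

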